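# Flask up the wax trees for investing

### The arm

A 6-joint arm with a two-finger parallel gripper is mounted at the origin on the work surface. World frame = base frame: x ahead of the robot, y to its left, z up, the work surface at z = 0. Lengths are in m, angles in degrees, forces in N, time in s.
With the tool pointing down it reaches from about 0.4 to 0.825 m from the base axis. Payload 7 kg.
Tool frame: the origin (TCP) lies between the finger pads; the fingertips stand 22 mm ahead of it and the grasp point (between the pads) lies 3 mm ahead of it; z points along the fingers, y is the line along which they close (so a half turn about z gives the same grasp; the last joint's range is limited). The gripper opens to 88 mm and grips with 3 to 60 N. Pads are 19 mm wide; open, the fingers measure 130 mm over their backs; the gripper's body (78 mm by 193 mm) begins 47 mm behind the grasp point.
Start: joints at [-59.525, 20.546, 0.682, 0, -70.136, -16.507], TCP at [0.163, -0.655, 0.249] pointing down, gripper open.
Joint ranges: [-176.03, 176.03], [-82.01, 121.73], [-58.28, 71.71], [-173.87, 95.51], [-174.79, -0.11], [-173.66, 173.66]. Speed limits (degrees/s): [136.94, 136.94, 172.46, 180, 180, 180].

### API

Orientations are given as [roll, pitch, yaw] about the fixed x, y, z axes, in that order (R = Rz(yaw) Ry(pitch) Rx(roll)).
In Python, from plant import r, vision gives the robot as it stands.
- The arm moves only by the shell command python3 -m pendant 'ROWS' [FORCE]. ROWS is JSON, a list that holds one entry, the list of rows, each a list of 7 numbers: the shift along the tool's x, y, z scaled (see below), then the turn, a rotation vector about the tool's x, y, z scaled (see below), then the opening, from -1 (shut) to 1 (fully open). In form: [[[x, y, z, wx, wy, wz, fingers], ...]]. A call has exactly 8 rows; each row shifts and turns the commanded pose from where the row before left it, along the tool's axes as they then stand; what a row does not reach is not made up. The controller multiplies each number of a shift by 20 mm and each number of a turn by 4 degrees. A row lasts 1/10 s, in which the tool goes at most 50 mm and 8.59 degrees, less where a joint would pass 70% of its speed; a pose out of reach is approached as far as the arm can. A call with a number of a shift or a turn outside -1 to 1 is refused whole. A call with a gripper value outside its range is refused whole. The fingers move at their own pace and stop on an object; FORCE is the grip in N (left out, the last holds). Time passes only in rows, so rows that do not move let the fingers close, or fill a call up. It gives the time, the measured TCP pose, the force, the opening and the grip force at its end, in the units of the state.
- r.get_state(): the state, without advancing time (a new reading comes with each control period).
- vision.capture(name): name is "scene" or "top"; returns a dict with "frame" (420x560x3 uint8, blue, green, red), "depth" (420x560 float32, m along the optical axis (not along the pixel's ray), 0 where there is no reading), "camera_matrix" (3x3 intrinsics, pixels), "extrinsics" (4x4, takes a point from world to camera coordinates). Camera axes: x right, y up, looking along -z (the intrinsics and any distortion apply to the point x, -y, -z); pixel columns grow to the right and rows downward; lengths in m; the calibration is good to about 2 mm. A picture is of the moment at which its call begins.
- r.close_job(): hands the job in; it is judged then, once.
The state is a dict: "time_s": time; "joints": joint angles; "qd": joint speeds; "joint_torque": joint torques, N m; "tcp_pos": TCP position; "eef_rot": TCP orientation; "contact_force": force on the tool from outside, world axes, zero at the start; "moment": the same for the moment, N m; "gripper_width": finger opening in m; "gripper_force": force on a finger pad.
Only numpy, scipy, OpenCV 4.12 (cv2) and the standard library are available. Lean on these libraries where they do the work, as an engineer would, in place of code of your own. Each camera call takes 0.05 s, during which the arm holds its last target. There are 200 camera calls.

### The job

Get the wax trees on the vibrating table ready for investing: slide a steel flask over every tree until it sits fully down on the flange of its rubber base, and fit an orange collar fully home on top of each flask. Wax is fragile: nothing may knock the trees, and the flasks must be lowered into place, not dropped. When all the trees are done, zero the timer by pushing its recessed red button right down with the tip of the wax probe, stand the probe back upright in its wooden block, and don't push the other things on the bench about.

Things in the scene. Friction and masses are not known exactly. Their poses are not given: they have to be found in the camera images.
- vibro: vibrating table, fixed: grey case with a steel plate and black mat, 170 x 380 x 60 mm (x, y, z), rim 4 mm high round the plate. Origin: centre of its underside on the bench; the mat is 60 mm above; its y axis runs along the long side, on which the bases stand in a row about 115 mm apart
- base_1: black rubber sprue base standing loose on the vibrating table, 160 g (2 or 3 of the 3 are present; None when absent). Round flange 66 mm in diameter, 10 mm thick; on it a boss 44 mm in diameter up to 18 mm above the underside, then a cone narrowing to 36 mm diameter at 23 mm. On the boss stands the wax tree. Origin: centre of the underside, z up
- base_2: black rubber sprue base standing loose on the vibrating table, 160 g (2 or 3 of the 3 are present; None when absent). Round flange 66 mm in diameter, 10 mm thick; on it a boss 44 mm in diameter up to 18 mm above the underside, then a cone narrowing to 36 mm diameter at 23 mm. On the boss stands the wax tree. Origin: centre of the underside, z up
- base_3: black rubber sprue base standing loose on the vibrating table, 160 g (2 or 3 of the 3 are present; None when absent). Round flange 66 mm in diameter, 10 mm thick; on it a boss 44 mm in diameter up to 18 mm above the underside, then a cone narrowing to 36 mm diameter at 23 mm. On the boss stands the wax tree. Origin: centre of the underside, z up
- tree_1: blue wax tree fixed on base_1 (absent with it): stem with ring-shaped patterns all round, fragile, at most 28 mm in diameter. Origin: foot of the stem, 23 mm above the underside of its base; top 43 mm above that origin, so 66 mm above the base's underside
- tree_2: blue wax tree fixed on base_2 (absent with it): stem with ring-shaped patterns all round, fragile, at most 28 mm in diameter. Origin: foot of the stem, 23 mm above the underside of its base; top 43 mm above that origin, so 66 mm above the base's underside
- tree_3: blue wax tree fixed on base_3 (absent with it): stem with ring-shaped patterns all round, fragile, at most 28 mm in diameter. Origin: foot of the stem, 23 mm above the underside of its base; top 43 mm above that origin, so 66 mm above the base's underside
- flask_1: perforated steel flask, a tube open at both ends, 52 mm outside, 47 mm bore, 70 mm high, 200 g, standing upright and loose on the bench; any flask fits any base (boss clearance 1.5 mm all round). Origin: centre of the lower end, z up along the tube. Seated when it rests on the flange: its origin is then 10 mm above the underside of the base, its top 80 mm above
- flask_2: perforated steel flask, a tube open at both ends, 52 mm outside, 47 mm bore, 70 mm high, 200 g, standing upright and loose on the bench; any flask fits any base (boss clearance 1.5 mm all round). Origin: centre of the lower end, z up along the tube. Seated when it rests on the flange: its origin is then 10 mm above the underside of the base, its top 80 mm above
- flask_3: perforated steel flask, a tube open at both ends, 52 mm outside, 47 mm bore, 70 mm high, 200 g, standing upright and loose on the bench; any flask fits any base (boss clearance 1.5 mm all round). Origin: centre of the lower end, z up along the tube. Seated when it rests on the flange: its origin is then 10 mm above the underside of the base, its top 80 mm above
- collar_1: orange rigid collar, 62 mm outside, 30 mm high, 60 g, loose on the bench, right way up: the lower 16 mm is a socket of 56 mm bore that slides over a flask's top (2 mm clearance all round); above it the bore is 47 mm, and this shoulder rests on the flask's rim. Any collar fits any flask. Origin: centre of the lower end, z up. Fully home: origin 54 mm above the flask's lower end
- collar_2: orange rigid collar, 62 mm outside, 30 mm high, 60 g, loose on the bench, right way up: the lower 16 mm is a socket of 56 mm bore that slides over a flask's top (2 mm clearance all round); above it the bore is 47 mm, and this shoulder rests on the flask's rim. Any collar fits any flask. Origin: centre of the lower end, z up. Fully home: origin 54 mm above the flask's lower end
- collar_3: orange rigid collar, 62 mm outside, 30 mm high, 60 g, loose on the bench, right way up: the lower 16 mm is a socket of 56 mm bore that slides over a flask's top (2 mm clearance all round); above it the bore is 47 mm, and this shoulder rests on the flask's rim. Any collar fits any flask. Origin: centre of the lower end, z up. Fully home: origin 54 mm above the flask's lower end
- timer: white bench timer, fixed, 80 x 100 x 30 mm (x, y, z), with a dark display. Origin: centre of the underside. The round hole of the zero button is in its top face at x -18, y +28 mm
- button_mouth (a point): centre of the mouth of the button's hole, in the timer's top face 30 mm above the bench; hole 14 mm in diameter
- button_top (a point): centre of the red button's top, 12.4 mm in diameter, 5 mm below the timer's top face when not pressed; moves down with the button
- zero_button (a joint): travel of the zero button, m: 0 released, 0.004 fully down; counts as pressed beyond 0.003. Spring: starts to move at 1 N, 3 N at the bottom; it springs back
- probe: wax probe standing upright in the hole of its block, 112 mm long, 40 g: steel pin 6 mm in diameter from the tip to 42 mm, black guard disc 24 mm in diameter from 42 to 47 mm, blue round handle 14 mm in diameter from 47 to 112 mm. Origin: the end of the tip, z along the probe towards the handle
- stand: wooden block for the probe, fixed, 70 x 70 x 50 mm. Origin: centre of the underside
- stand_hole (a point): centre of the mouth of the block's hole, in its top face 50 mm above the bench; hole 16 mm in diameter and 47 mm deep. The probe hangs in it by its guard disc, the tip 42 mm below this point
- spray: clear bottle with blue cap, 48 mm in diameter, 120 mm high, loose; leave it. Origin: centre of the underside
- cup: black rubber mixing cup, 68 mm in diameter, 60 mm high, loose; leave it. Origin: centre of the underside
- waxblock: green block of carving wax, 55 x 40 x 22 mm, loose; leave it. Origin: centre of the underside
- brush: flat brush about 200 mm long with a wooden handle, lying on the bench, loose; leave it. Origin: under its middle, x along it

How it is judged:
By the outcome, as a careful person would: the job done as asked, in the order asked, and still so for the second after the job is handed in, with the robot touching nothing.
Of base_1, base_2, base_3 only 2 to 3 are there at a start; the rules pass over those that are not, and their reading is None.
At some moment in a run one of flask_1, flask_2, flask_3, collar_1, collar_2, collar_3 may be knocked a few centimetres aside while the robot is not near it.
It also fails if it takes over 210 s, if anything falls off the work surface, if the arm or the gripper's body presses on something with over 40 N, if the wrist force passes 120 N, or if a joint passes its speed limit or range.

## Working session

There is one attempt and no reset: what is moved stays moved. The work goes in short steps, Python scripts to look and compute and a shell command to move; the robot and the scene stay as the last step left them, time stands still between calls to the robot, and variables do not carry over. Pictures are saved under pics/ and viewed, at most 14 in all, crops included, and the job is handed in when it is done.

```bash
ls; mkdir -p pics; cat > h.py <<'E'
import numpy as np, cv2
from plant import r, vision
def cap(n):
    c=vision.capture(n); return c
def pts(c):
    """world xyz per pixel from depth"""
    K=c["camera_matrix"];E=c["extrinsics"];d=c["depth"]
    v,u=np.mgrid[:d.shape[0],:d.shape[1]]
    p=np.stack([(u-K[0,2])/K[0,0]*d,-(v-K[1,2])/K[1,1]*d,-d],-1)
    return (p-E[:3,3])@E[:3,:3]
def ray(c,u,v,z):
    K=c["camera_matrix"];E=c["extrinsics"]
    d=np.array([(u-K[0,2])/K[0,0],-(v-K[1,2])/K[1,1],-1])@E[:3,:3]
    o=-E[:3,:3].T@E[:3,3]
    return o+d*(z-o[2])/d[2]
E
python3 - <<'E'
from h import *
for n in("scene","top"):
    c=cap(n); cv2.imwrite(f"pics/{n}0.png",c["frame"]); np.savez(f"/tmp/{n}0.npz",**c)
    print(n,c["camera_matrix"],c["extrinsics"].round(3), (c["depth"]>0).mean())
print(r.get_state())
E
```

```text
pics
scene [[438.72095277   0.         280.68572994]
 [  0.         438.72095277 203.43003322]
 [  0.           0.           1.        ]] [[ 0.599  0.801 -0.01  -0.333]
 [-0.57   0.435  0.697  0.194]
 [ 0.563 -0.411  0.717 -1.325]
 [ 0.     0.     0.     1.   ]] 0.995922619047619
top [[414.6478246    0.         284.90942036]
 [  0.         414.6478246  213.53331157]
 [  0.           0.           1.        ]] [[-0.029 -1.     0.003  0.06 ]
 [ 0.989 -0.028  0.143 -0.525]
 [-0.142  0.007  0.99  -1.099]
 [ 0.     0.     0.     1.   ]] 0.9959821428571428
{'time_s': 0.1, 'joints': array([-5.95248242e+01,  2.05886147e+01,  6.38815350e-01, -1.65752453e-02,
       -7.01359105e+01, -1.65074412e+01]), 'qd': array([ 0.01580683, -0.07865584,  0.04525611,  0.02967413, -0.02613676,
        0.08777701]), 'joint_torque': array([-1.53682882e-03, -5.84163272e+01,  2.93750292e+01,  7.01561943e+00,
        1.01569746e-02, -5.12647239e-05]), 'tcp_pos': array([ 0.16280745, -0.65465589,  0.24770394]), 'eef_rot': array([ 1.79913395e+02, -9.41538415e-03, -1.66037902e+02]), 'contact_force': array([0.5435872 , 0.41585483, 0.12695725]), 'moment': array([-0.00819516,  0.00521343, -0.0172318 ]), 'gripper_force': 0.0, 'gripper_width': 0.08762628603701073}
```

View pics/scene0.png

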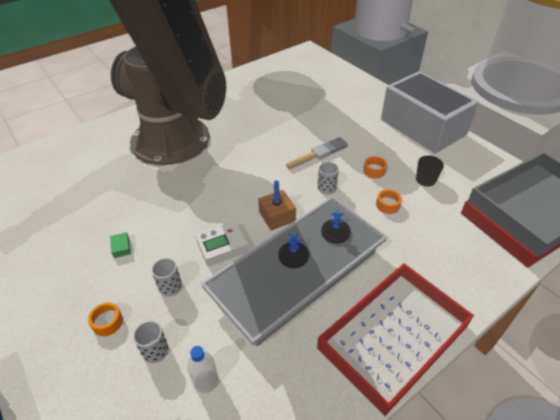

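View pics/top0.png

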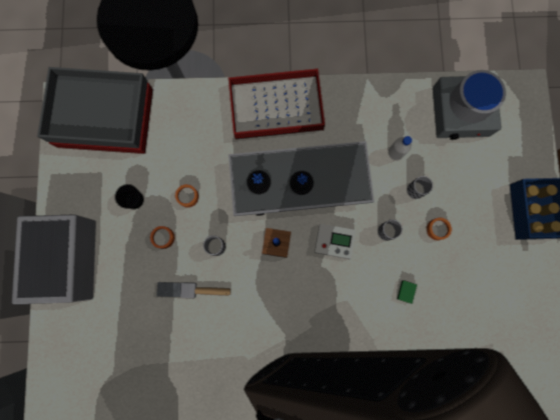

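The scene shows two trees: top-view (258,181) and (302,182). Flasks are at (215,246), (390,231) and (419,187). Collars are at (187,196), (162,238) and (439,229). The probe is at (277,242), and the red button is near (323,244).

```bash
cat >> h.py <<'E'
SEED=dict(t1=(258,181),t2=(302,182),fA=(215,246),fB=(390,231),fC=(419,187),cA=(187,196),cB=(162,238),cC=(439,229),probe=(277,242),timer=(340,241),stand=(277,248),spray=(403,147),cup=(129,196))
def circ(P,m):
    q=P[m][:,:2].astype(np.float32)
    if len(q)<5: return None
    (x,y),rad=cv2.minEnclosingCircle(q); return np.round([x,y,rad,len(q),np.median(P[m][:,2])],4)
def near(P,xy,R,z0,z1): return (np.hypot(P[...,0]-xy[0],P[...,1]-xy[1])<R)&(P[...,2]>z0)&(P[...,2]<z1)
E
cat > m.py <<'E'
from h import *
import sys
T=cap("top");S=cap("scene")
D={"top":(T,pts(T)),"scene":(S,pts(S))}
ZZ={'t':(.115,.14,.035),'f':(.064,.08,.045),'c':(.022,.036,.05),'p':(.1,.13,.02),'s':(.04,.13,.06)}
for k,(u,v) in SEED.items():
    h={'t':.12,'f':.07,'c':.03,'p':.11,'s':.05}.get(k[0],.05)
    if k=='timer':h=.03
    if k=='spray':h=.12
    xy=ray(T,u,v,h)[:2]; print(k,"seed",xy.round(3))
    if k[0] in 'tfcp' and k not in('timer','cup'):
        for n in D:
            z0,z1,R=ZZ[k[0]]; P=D[n][1]; m=near(P,xy,R,z0,z1); print("   ",n,circ(P,m), P[m].mean(0).round(4) if m.any() else '')
# red button / timer
for n in D:
    c,P=D[n]; hsv=cv2.cvtColor(c["frame"],cv2.COLOR_BGR2HSV)
    red=((hsv[...,0]<8)|(hsv[...,0]>172))&(hsv[...,1]>120)&(hsv[...,2]>50)
    tx=ray(T,*SEED['timer'],.03)[:2]
    m=red&near(P,tx,.08,.015,.04); v,u=np.nonzero(m)
    if len(u): print("red",n,len(u),u.mean(),v.mean(),ray(c,u.mean(),v.mean(),.025).round(4))
    w=near(P,tx,.09,.024,.036); print("timer",n,w.sum(),cv2.minAreaRect(P[w][:,:2].astype(np.float32)))
    sx=ray(T,*SEED['stand'],.05)[:2]
    w=near(P,sx,.06,.044,.056); print("stand",n,w.sum(),cv2.minAreaRect(P[w][:,:2].astype(np.float32)))
    w=near(P,[.6,0],.4,.045,.075)&(P[...,1]<.25); 
print(r.get_state()['time_s'])
E
python3 m.py
```

```text
t1 seed [0.601 0.112]
    top [6.121e-01 1.145e-01 1.230e-02 3.100e+01 1.238e-01] [0.6121 0.115  0.1224]
    scene [6.116e-01 1.109e-01 1.300e-02 4.900e+01 1.224e-01] [0.6118 0.1108 0.1213]
t2 seed [ 0.596 -0.001]
    top [6.064e-01 2.000e-04 1.200e-02 3.100e+01 1.229e-01] [0.6063 0.     0.1224]
    scene [ 6.079e-01 -4.400e-03  1.270e-02  5.400e+01  1.215e-01] [ 0.6077 -0.0048  0.1211]
fA seed [0.441 0.231]
    top [4.446e-01 2.390e-01 2.620e-02 7.300e+01 7.010e-02] [0.4456 0.2388 0.0696]
    scene [4.451e-01 2.361e-01 2.810e-02 9.600e+01 6.730e-02] [0.4446 0.2349 0.0675]
fB seed [ 0.468 -0.232]
    top [ 4.741e-01 -2.366e-01  2.630e-02  7.800e+01  6.910e-02] [ 0.4745 -0.2364  0.0689]
    scene [ 4.741e-01 -2.406e-01  2.820e-02  1.530e+02  6.830e-02] [ 0.4755 -0.2409  0.0681]
fC seed [ 0.584 -0.317]
    top [ 5.896e-01 -3.284e-01  2.670e-02  8.200e+01  6.950e-02] [ 0.5901 -0.3278  0.0694]
    scene [ 5.908e-01 -3.313e-01  2.650e-02  1.910e+02  6.880e-02] [ 0.5914 -0.3321  0.0684]
cA seed [0.585 0.315]
    top [5.888e-01 3.197e-01 3.100e-02 1.880e+02 3.000e-02] [0.5886 0.3198 0.0297]
[... 697 characters left out ...]
0.104]
stand seed [0.432 0.069]
spray seed [ 0.681 -0.267]
cup seed [0.589 0.476]
red top 9 323.8888888888889 245.33333333333334 [ 0.4376 -0.0595  0.025 ]
timer top 1057 ((0.4490908682346344, -0.08913516998291016), (0.10044179856777191, 0.08012102544307709), 78.01666259765625)
stand top 633 ((0.4489394724369049, 0.07182252407073975), (0.07010553032159805, 0.07023216784000397), 79.55148315429688)
red scene 5 229.8 230.4 [ 0.4365 -0.0602  0.025 ]
timer scene 1229 ((0.4496966302394867, -0.09305137395858765), (0.10067571699619293, 0.08391854166984558), 78.40058898925781)
stand scene 579 ((0.4490063488483429, 0.06757071614265442), (0.07125493139028549, 0.07524251192808151), 80.00833892822266)
0.2
```

```bash
python3 -m pendant '[[[0,0,0,0,0,0.875,1],[0,0,0,0,0,0.875,1],[0,0,0,0,0,0.875,1],[0,0,0,0,0,0.875,1],[-0.65,0.87,0,0,0,0,1],[-0.65,0.87,0,0,0,0,1],[-0.65,0.87,0,0,0,0,1],[-0.65,0.87,0,0,0,0,1]]]' 20
python3 -m pendant '[[[-0.65,0.87,0,0,0,0,1],[-0.65,0.87,0,0,0,0,1],[-0.65,0.87,0,0,0,0,1],[-0.65,0.87,0,0,0,0,1],[-0.65,0.87,0,0,0,0,1],[-0.65,0.87,0,0,0,0,1],[-0.65,0.87,0,0,0,0,1],[-0.65,0.87,0,0,0,0,1]]]'
```

```text
time_s: 1.0
tcp_pos: [0.2152, -0.5847, 0.2483]
eef_rot: [180.0, -0.0, 180.0]
contact_force: [0.7, -0.1, 0.5]
gripper_width: 0.088
gripper_force: 0.0
time_s: 1.8
tcp_pos: [0.3194, -0.4455, 0.2485]
eef_rot: [180.0, -0.0, 180.0]
contact_force: [1.2, -1.1, 0.9]
gripper_width: 0.0876
gripper_force: 0.0
```

```bash
python3 -m pendant '[[[-0.705,0.94,0,0,0,0,1],[-0.705,0.94,0,0,0,0,1],[-0.705,0.94,0,0,0,0,1],[-0.705,0.94,0,0,0,0,1],[-0.705,0.94,0,0,0,0,1],[-0.705,0.94,0,0,0,0,1],[-0.705,0.94,0,0,0,0,1],[-0.705,0.94,0,0,0,0,1]]]'
python3 -m pendant '[[[-0.705,0.94,0,0,0,0,1],[-0.705,0.94,0,0,0,0,1],[-0.705,0.94,0,0,0,0,1],[0,0,1,0,0,0,1],[0,0,1,0,0,0,1],[0,0,1,0,0,0,1],[0,0,1,0,0,0,1],[0,0,0.5,0,0,0,1]]]'
python3 -m pendant '[[[0,0,1,0,0,0,1],[0,0,1,0,0,0,1],[0,0,1,0,0,0,1],[0,0,1,0,0,0,1],[0,0,0.75,0,0,0,1],[0,0,0.3,0,0,0,1],[0,0,0,0,0,0,1],[0,0,0,0,0,0,1]]]'
python3 -m pendant '[[[0,0,0,0,0,0,0.3],[0,0,0,0,0,0,0],[0,0,0,0,0,0,-0.2],[0,0,0,0,0,0,-0.4],[0,0,0,0,0,0,-0.4],[0,0,0,0,0,0,-0.4],[0,0,0,0,0,0,-0.4],[0,0,0,0,0,0,-0.4]]]' 20
```

```text
time_s: 2.6
tcp_pos: [0.4323, -0.2951, 0.2486]
eef_rot: [180.0, -0.0, 180.0]
contact_force: [-0.0, -0.2, -0.4]
gripper_width: 0.0879
gripper_force: 0.0
time_s: 3.4
tcp_pos: [0.4733, -0.2393, 0.1569]
eef_rot: [180.0, -0.1, 180.0]
contact_force: [-0.2, -0.4, -0.2]
gripper_width: 0.0878
gripper_force: 0.0
time_s: 4.2
tcp_pos: [0.4748, -0.2397, 0.0583]
eef_rot: [-180.0, 0.0, 180.0]
contact_force: [-0.2, -0.4, -0.3]
gripper_width: 0.0877
gripper_force: 0.0
time_s: 5.0
tcp_pos: [0.4743, -0.2396, 0.0577]
eef_rot: [-180.0, 0.0, 180.0]
contact_force: [-0.6, 0.3, 2.7]
gripper_width: 0.0519
gripper_force: 20.0
```

```bash
python3 -m pendant '[[[0,0,-0.2,0,0,0,-0.4],[0,0,-0.5,0,0,0,-0.4],[0,0,-1,0,0,0,-0.4],[0,0,-1,0,0,0,-0.4],[0,0,-1,0,0,0,-0.4],[0,0,-1,0,0,0,-0.4],[0,0,-0.7,0,0,0,-0.4],[0,0,0,0,0,0,-0.4]]]'
python3 - <<'E'
from h import *
s=r.get_state(); t=s['tcp_pos'];print(t)
for n in("top","scene"):
    c=cap(n);P=pts(c)
    m=near(P,t[:2],.09,t[2]+.013-.07-.005,t[2]+.03)
    cv2.imwrite(f"pics/g1{n}.png",cv2.resize(c["frame"][100:340,150:470],None,fx=2.4,fy=2.4) if n=="scene" else cv2.resize(c["frame"][130:330,260:460],None,fx=3,fy=3))
E
```

```text
time_s: 5.8
tcp_pos: [0.4754, -0.2399, 0.1682]
eef_rot: [-180.0, 0.2, 180.0]
contact_force: [0.3, -0.1, -2.1]
gripper_width: 0.0516
gripper_force: 20.0
[ 0.47540667 -0.23985455  0.1681669 ]
```

View pics/g1scene.png

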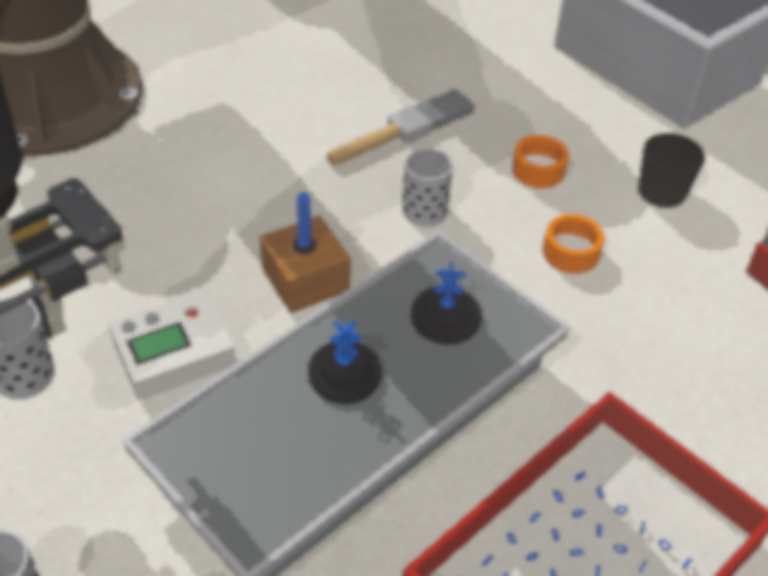

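The flask hangs straight in the fingers, at left in the scene crop (25,345). Next I carry it above tree 2.

```bash
python3 -m pendant '[[[-0.55,0.99,-0.7,0,0,0,-0.4],[-0.55,0.99,-0.7,0,0,0,-0.4],[-0.55,0.99,-0.7,0,0,0,-0.4],[-0.55,0.99,0,0,0,0,-0.4],[-0.55,0.99,0,0,0,0,-0.4],[-0.55,0.99,0,0,0,0,-0.4],[-0.55,0.99,0,0,0,0,-0.4],[-0.55,0.99,0,0,0,0,-0.4]]]'
python3 -m pendant '[[[-0.55,0.99,0,0,0,0,-0.4],[-0.55,0.99,0,0,0,0,-0.4],[-0.55,0.99,0,0,0,0,-0.4],[-0.53,0.99,0,0,0,0,-0.4],[0,0,0,0,0,0,-0.4],[0,0,0,0,0,0,-0.4],[0,0,0,0,0,0,-0.4],[0,0,0,0,0,0,-0.4]]]'
cat > fl.py <<'E'
from h import *
import sys
from scipy.optimize import least_squares
def fit(n,xy,z0,z1,R,save=None):
    c=cap(n);P=pts(c);m=near(P,xy,R+.012,z0,z1)&(np.hypot(P[...,0]-xy[0],P[...,1]-xy[1])>R-.012)
    q=P[m][:,:2]; o=-c["extrinsics"][:3,:3].T@c["extrinsics"][:3,3]
    f=least_squares(lambda p:np.hypot(q[:,0]-p[0],q[:,1]-p[1])-R,xy[:2],loss='soft_l1',f_scale=.002)
    if save: cv2.imwrite(save,c["frame"])
    return f.x.round(4),len(q),round(float(np.sqrt((f.fun**2).mean())),4)
if __name__=="__main__":
    t=r.get_state()['tcp_pos'];print(t.round(4))
    b=t[2]-.057
    for n in("scene","top"): print(n,fit(n,t,b+.003,b+.033,.026,f"pics/fl{n}{t[1]:.2f}{t[2]:.2f}.png"))
E
python3 fl.py; ls pics
```

```text
time_s: 6.7
tcp_pos: [0.562, -0.0804, 0.2061]
eef_rot: [-180.0, -0.1, 180.0]
contact_force: [-0.5, -0.1, -2.0]
gripper_width: 0.0521
gripper_force: 20.0
time_s: 7.5
tcp_pos: [0.6057, -0.0025, 0.2076]
eef_rot: [-180.0, -0.0, 179.9]
contact_force: [-0.7, 0.2, -1.6]
gripper_width: 0.052
gripper_force: 20.0
[ 0.6057 -0.0025  0.2076]
scene (array([ 0.6048, -0.0041]), 281, 0.0012)
top (array([ 6.056e-01, -6.000e-04]), 49, 0.0006)
flscene-0.000.21.png
fltop-0.000.21.png
g1scene.png
g1top.png
scene0.png
top0.png
```

```bash
python3 - <<'E'
from h import *
for n in("scene","top"):
    c=np.load(f"/tmp/{n}0.npz");P=pts(c);g=c["frame"].max(-1)<60
    for xy in([.607,-.0025],[.612,.1125]):
        m=near(P,xy,.037,.066,.073)&g; q=P[m][:,:2].astype(np.float32)
        print(n,circ(P,m),cv2.fitEllipse(cv2.convexHull(q)), near(P,xy,.03,.073,.09).sum(), P[near(P,xy,.024,.074,.081)].mean(0).round(4))
E
```

```text
scene [ 6.088e-01 -3.600e-03  3.350e-02  2.820e+02  6.930e-02] ((0.6079835891723633, -0.004329464863985777), (0.06315893679857254, 0.06504963338375092), 22.840986251831055) 261 [ 0.6146 -0.0111  0.0784]
scene [6.138e-01 1.107e-01 3.300e-02 2.250e+02 6.940e-02] ((0.6132237315177917, 0.11060459911823273), (0.0611068457365036, 0.06559136509895325), 35.87003707885742) 234 [0.6182 0.1039 0.0785]
top [ 6.062e-01 -3.000e-04  3.300e-02  2.070e+02  7.010e-02] ((0.6060487031936646, -0.0002996379043906927), (0.0642392709851265, 0.06465385109186172), 66.26311492919922) 180 [ 0.6031 -0.0016  0.0787]
top [6.124e-01 1.135e-01 3.460e-02 2.180e+02 7.020e-02] ((0.6118713021278381, 0.11493680626153946), (0.06426461040973663, 0.0660000666975975), 54.75759506225586) 168 [0.6072 0.1134 0.0792]
```

```bash
python3 -m pendant '[[[-0.07,0,0.3,0,0,0,-0.4],[0,0,0.5,0,0,0,-0.4],[0,0,0.5,0,0,0,-0.4],[0,0,0.5,0,0,0,-0.4],[0,0,0.5,0,0,0,-0.4],[0,0,0.5,0,0,0,-0.4],[0,0,0.3,0,0,0,-0.4],[0,0,0.1,0,0,0,-0.4]]]'
python3 -m pendant '[[[0,0,0.1,0,0,0,-0.4],[0,0,0.1,0,0,0,-0.4],[0,0,0.1,0,0,0,-0.4],[0,0,0.1,0,0,0,-0.4],[0,0,0,0,0,0,-0.4],[0,0,0,0,0,0,-0.4],[0,0,0,0,0,0,-0.4],[0,0,0,0,0,0,-0.4]]]'; python3 -c "
from plant import r;print(r.get_state()['moment'].round(2))"
```

```text
time_s: 8.4
tcp_pos: [0.607, -0.0022, 0.1425]
eef_rot: [-180.0, -0.1, 180.0]
contact_force: [-0.1, 0.3, -2.1]
gripper_width: 0.0517
gripper_force: 20.0
time_s: 9.2
tcp_pos: [0.6074, -0.0021, 0.1357]
eef_rot: [180.0, 0.0, 180.0]
contact_force: [-0.1, -0.1, -0.8]
gripper_width: 0.0519
gripper_force: 20.0
[-0.02  0.04  0.02]
```

```bash
python3 -m pendant '[[[0,0,0.05,0,0,0,-0.4],[0,0,0.05,0,0,0,-0.4],[0,0,0.05,0,0,0,-0.4],[0,0,0.05,0,0,0,-0.4],[0,0,0.05,0,0,0,-0.4],[0,0,0.05,0,0,0,-0.4],[0,0,0.05,0,0,0,-0.4],[0,0,0,0,0,0,-0.4]]]'
python3 - <<'E'
from h import *
from fl import fit
s=r.get_state();t=s['tcp_pos'];print(t.round(4),s['contact_force'])
for n in("scene","top"): print(n,fit(n,t,.08,.105,.026))
E
```

```text
time_s: 10.0
tcp_pos: [0.6073, -0.0021, 0.1284]
eef_rot: [-180.0, -0.0, 180.0]
contact_force: [-0.5, 0.6, -0.6]
gripper_width: 0.052
gripper_force: 20.0
[ 0.6073 -0.0021  0.1284] [-0.51578665  0.60060938 -0.56111967]
scene (array([ 0.6061, -0.0038]), 182, 0.0012)
top (array([6.07e-01, 4.00e-04]), 38, 0.0033)
```

```bash
python3 -m pendant '[[[0,0,0.03,0,0,0,-0.4],[0,0,0.03,0,0,0,-0.4],[0,0,0,0,0,0,-0.4],[0,0,0,0,0,0,-0.4],[0,0,0,0,0,0,-0.4],[0,0,0,0,0,0,-0.4],[0,0,0,0,0,0,-0.4],[0,0,0,0,0,0,-0.4]]]'
```

```text
time_s: 10.9
tcp_pos: [0.6075, -0.0021, 0.1277]
eef_rot: [180.0, 0.0, 180.0]
contact_force: [-2.2, -0.6, 4.9]
gripper_width: 0.0524
gripper_force: 20.0
```

```bash
python3 -m pendant '[[[0,0,0,0,0,0,0],[0,0,0,0,0,0,0.4],[0,0,0,0,0,0,0.8],[0,0,0,0,0,0,1],[0,0,-0.2,0,0,0,1],[0,0,-0.8,0,0,0,1],[0,0,-1,0,0,0,1],[0,0,-1,0,0,0,1]]]'
python3 -m pendant '[[[0,0,-1,0,0,0,1],[0,0,-1,0,0,0,1],[0.8,1,0,0,0,0,1],[0.8,1,0,0,0,0,1],[0.8,1,0,0,0,0,1],[0.8,1,0,0,0,0,1],[0.8,1,0,0,0,0,1],[0.8,1,0,0,0,0,1]]]'
python3 - <<'E'
from h import *
from fl import fit
for n in("scene","top"):
    c=cap(n);P=pts(c)
    print(n,"seated",circ(P,near(P,[.607,-.002],.04,.134,.15)),"fA",circ(P,near(P,[.445,.238],.045,.064,.08)))
    for k,xy in dict(cA=(.589,.318),cB=(.474,.385),cC=(.476,-.381)).items(): print(k,circ(P,near(P,xy,.05,.022,.036)))
E
```

```text
time_s: 11.7
tcp_pos: [0.6073, -0.0021, 0.188]
eef_rot: [-180.0, -0.0, 180.0]
contact_force: [0.7, -0.1, -0.0]
gripper_width: 0.0874
gripper_force: 0.0
time_s: 12.5
tcp_pos: [0.5108, 0.1187, 0.2277]
eef_rot: [180.0, 0.0, 180.0]
contact_force: [-0.1, 0.1, 0.3]
gripper_width: 0.0875
gripper_force: 0.0
scene seated [ 6.056e-01 -3.900e-03  2.800e-02  1.470e+02  1.383e-01] fA [4.460e-01 2.353e-01 2.770e-02 1.010e+02 6.750e-02]
cA [5.883e-01 3.152e-01 3.230e-02 2.220e+02 2.820e-02]
cB [4.745e-01 3.827e-01 3.190e-02 1.760e+02 2.860e-02]
cC [ 4.761e-01 -3.834e-01  3.190e-02  3.910e+02  2.890e-02]
top seated [ 6.064e-01 -0.000e+00  2.610e-02  8.200e+01  1.402e-01] fA [4.450e-01 2.391e-01 2.580e-02 7.100e+01 6.960e-02]
cA None
cB None
cC [ 4.749e-01 -3.795e-01  3.160e-02  1.940e+02  2.940e-02]
```

```bash
python3 -m pendant '[[[0.54,0.99,0,0,0,0,1],[0.54,0.99,0,0,0,0,1],[0.54,0.99,0,0,0,0,1],[0.54,0.99,0,0,0,0,1],[0.54,0.99,0,0,0,0,1],[0.54,0.99,0,0,0,0,1],[0,0,0.6,0,0,0,1],[0,0,1,0,0,0,1]]]'
python3 -m pendant '[[[0,0,1,0,0,0,1],[0,0,1,0,0,0,1],[0,0,1,0,0,0,1],[0,0,1,0,0,0,1],[0,0,1,0,0,0,1],[0,0,1,0,0,0,1],[0,0,0.6,0,0,0,1],[0,0,0.3,0,0,0,1]]]'
python3 -m pendant '[[[0,0,0,0,0,0,1],[0,0,0,0,0,0,0.3],[0,0,0,0,0,0,0],[0,0,0,0,0,0,-0.2],[0,0,0,0,0,0,-0.4],[0,0,0,0,0,0,-0.4],[0,0,0,0,0,0,-0.4],[0,0,0,0,0,0,-0.4]]]' 20
```

```text
time_s: 13.4
tcp_pos: [0.4474, 0.2377, 0.196]
eef_rot: [179.9, 0.1, -179.9]
contact_force: [0.4, 0.3, -0.3]
gripper_width: 0.0878
gripper_force: 0.0
time_s: 14.2
tcp_pos: [0.4466, 0.236, 0.0562]
eef_rot: [-179.9, -0.1, 179.9]
contact_force: [-0.4, -0.7, -0.4]
gripper_width: 0.0877
gripper_force: 0.0
time_s: 15.0
tcp_pos: [0.4468, 0.237, 0.0576]
eef_rot: [180.0, 0.0, 180.0]
contact_force: [-1.4, -0.7, 4.3]
gripper_width: 0.0513
gripper_force: 20.0
```

```bash
python3 -m pendant '[[[0,0,-0.2,0,0,0,-0.4],[0,0,-0.6,0,0,0,-0.4],[0,0,-1,0,0,0,-0.4],[0,0,-1,0,0,0,-0.4],[0,0,-1,0,0,0,-0.4],[0,0,-1,0,0,0,-0.4],[0,0,-1,0,0,0,-0.4],[0,0,-1,0,0,0,-0.4]]]'
python3 -m pendant '[[[-0.93,-0.69,-0.7,0,0,0,-0.4],[-0.93,-0.69,0,0,0,0,-0.4],[-0.93,-0.69,0,0,0,0,-0.4],[-0.93,-0.69,0,0,0,0,-0.4],[-0.93,-0.69,0,0,0,0,-0.4],[-0.93,-0.69,0,0,0,0,-0.4],[-0.93,-0.69,0,0,0,0,-0.4],[-0.93,-0.69,0,0,0,0,-0.4]]]'
python3 -m pendant '[[[-0.91,-0.69,0,0,0,0,-0.4],[0,0,0,0,0,0,-0.4],[0,0,0,0,0,0,-0.4],[0,0,0,0,0,0,-0.4],[0,0,0,0,0,0,-0.4],[0,0,0,0,0,0,-0.4],[0,0,0,0,0,0,-0.4],[0,0,0,0,0,0,-0.4]]]'
python3 fl.py
```

```text
time_s: 15.8
tcp_pos: [0.4464, 0.2365, 0.195]
eef_rot: [180.0, 0.0, 180.0]
contact_force: [0.6, 0.1, -3.0]
gripper_width: 0.0508
gripper_force: 20.0
time_s: 16.6
tcp_pos: [0.5958, 0.1255, 0.208]
eef_rot: [180.0, -0.0, 180.0]
contact_force: [0.9, 0.4, -2.0]
gripper_width: 0.0511
gripper_force: 20.0
time_s: 17.4
tcp_pos: [0.6135, 0.1128, 0.2075]
eef_rot: [180.0, 0.0, 180.0]
contact_force: [0.7, -0.1, -1.6]
gripper_width: 0.0512
gripper_force: 20.0
[0.6135 0.1128 0.2075]
scene (array([0.6109, 0.1115]), 235, 0.0012)
top (array([0.6119, 0.1146]), 50, 0.0006)
```

```bash
python3 -m pendant '[[[0,0,0.3,0,0,0,-0.4],[0,0,0.5,0,0,0,-0.4],[0,0,0.5,0,0,0,-0.4],[0,0,0.5,0,0,0,-0.4],[0,0,0.5,0,0,0,-0.4],[0,0,0.5,0,0,0,-0.4],[0,0,0.3,0,0,0,-0.4],[0,0,0.1,0,0,0,-0.4]]]'
python3 -m pendant '[[[0,0,0.08,0,0,0,-0.4],[0,0,0.08,0,0,0,-0.4],[0,0,0.08,0,0,0,-0.4],[0,0,0.08,0,0,0,-0.4],[0,0,0.05,0,0,0,-0.4],[0,0,0,0,0,0,-0.4],[0,0,0,0,0,0,-0.4],[0,0,0,0,0,0,-0.4]]]'
python3 -m pendant '[[[0,0,0.05,0,0,0,-0.4],[0,0,0.05,0,0,0,-0.4],[0,0,0.05,0,0,0,-0.4],[0,0,0.05,0,0,0,-0.4],[0,0,0.05,0,0,0,-0.4],[0,0,0.05,0,0,0,-0.4],[0,0,0.05,0,0,0,-0.4],[0,0,0,0,0,0,-0.4]]]'
```

```text
time_s: 18.3
tcp_pos: [0.6133, 0.1124, 0.1423]
eef_rot: [-180.0, -0.1, 180.0]
contact_force: [0.0, -0.4, -2.6]
gripper_width: 0.0512
gripper_force: 20.0
time_s: 19.1
tcp_pos: [0.6137, 0.1126, 0.1361]
eef_rot: [180.0, 0.0, 180.0]
contact_force: [1.4, -0.9, -1.9]
gripper_width: 0.0511
gripper_force: 20.0
time_s: 19.9
tcp_pos: [0.6135, 0.1125, 0.1288]
eef_rot: [-180.0, -0.0, 180.0]
contact_force: [-0.4, 0.6, -1.6]
gripper_width: 0.0511
gripper_force: 20.0
```

```bash
python3 -m pendant '[[[0,0,0.04,0,0,0,-0.4],[0,0,0.03,0,0,0,-0.4],[0,0,0,0,0,0,-0.4],[0,0,0,0,0,0,-0.4],[0,0,0,0,0,0,-0.4],[0,0,0,0,0,0,-0.4],[0,0,0,0,0,0,-0.4],[0,0,0,0,0,0,-0.4]]]'
```

```text
time_s: 20.7
tcp_pos: [0.6137, 0.1125, 0.1277]
eef_rot: [180.0, 0.0, 180.0]
contact_force: [-0.6, -0.4, 1.0]
gripper_width: 0.0514
gripper_force: 20.0
```

```bash
python3 -m pendant '[[[0,0,0,0,0,0,0],[0,0,0,0,0,0,0.4],[0,0,0,0,0,0,0.8],[0,0,0,0,0,0,1],[0,0,-0.2,0,0,0,1],[0,0,-0.8,0,0,0,1],[0,0,-1,0,0,0,1],[0,0,-1,0,0,0,1]]]'
cat > c.py <<'E'
from h import *
s=r.get_state();print(s['tcp_pos'].round(4),s['time_s'])
for n,b in(("scene",(.0015,.0018)),("top",(.001,-.002))):
    c=cap(n);P=pts(c); H=cv2.cvtColor(c["frame"],cv2.COLOR_BGR2HSV); org=(H[...,0]>4)&(H[...,0]<20)&(H[...,1]>150)
    P=P+np.array([*b,0])
    k,l,st,ce=cv2.connectedComponentsWithStats((org&(P[...,2]>.015)&(abs(P[...,1])<.5)&(P[...,0]<.75)).astype(np.uint8))
    for i in range(1,k):
        if st[i,4]>40:
            q=P[l==i]; z=np.percentile(q[:,2],90); m=(l==i)&(P[...,2]>z-.007); print(n,"collar",circ(P,m))
    for k,xy in dict(F1=(.6135,.1125),F2=(.607,-.002)).items(): print(n,k,circ(P,near(P,xy,.04,.134,.15)))
E
python3 c.py
```

```text
time_s: 21.5
tcp_pos: [0.6136, 0.1125, 0.1884]
eef_rot: [-180.0, -0.0, 180.0]
contact_force: [0.1, 0.8, 0.5]
gripper_width: 0.0874
gripper_force: 0.0
[0.6136 0.1125 0.1884] 21.5
scene collar [5.922e-01 3.188e-01 3.310e-02 1.810e+02 2.830e-02]
scene collar [ 4.788e-01 -3.817e-01  3.040e-02  3.050e+02  2.880e-02]
scene F1 [6.140e-01 1.124e-01 2.680e-02 1.310e+02 1.380e-01]
scene F2 [ 6.091e-01 -1.400e-03  2.720e-02  1.430e+02  1.383e-01]
top collar [5.351e-01 2.629e-01 1.042e-01 1.120e+02 3.020e-02]
top collar [ 4.211e-01 -1.799e-01  2.373e-01  1.240e+02  3.040e-02]
top F1 [6.117e-01 1.123e-01 2.560e-02 4.200e+01 1.400e-01]
top F2 [ 6.076e-01 -1.900e-03  2.630e-02  6.600e+01  1.396e-01]
```

```bash
python3 -m pendant '[[[0.107,0.933,-0.5,0,0,0,1],[0.107,0.933,0,0,0,0,1],[0.107,0.933,0,0,0,0,1],[0.107,0.933,0,0,0,0,1],[0.107,0.933,0,0,0,0,1],[0.107,0.933,0,0,0,0,1],[0.107,0.933,0,0,0,0,1],[0.107,0.933,0,0,0,0,1]]]'
python3 -m pendant '[[[0.107,0.933,0,0,0,0,1],[0.107,0.933,0,0,0,0,1],[0.107,0.933,0,0,0,0,1],[0,0,0.5,0,0,0,1],[0,0,1,0,0,0,1],[0,0,1,0,0,0,1],[0,0,1,0,0,0,1],[0,0,0.6,0,0,0,1]]]'
python3 c.py
```

```text
time_s: 22.4
tcp_pos: [0.5963, 0.2635, 0.1974]
eef_rot: [-180.0, -0.0, 180.0]
contact_force: [0.8, 0.4, 0.2]
gripper_width: 0.0875
gripper_force: 0.0
time_s: 23.2
tcp_pos: [0.5895, 0.3172, 0.1134]
eef_rot: [-179.9, -0.1, 179.9]
contact_force: [-0.5, -1.4, -0.5]
gripper_width: 0.0879
gripper_force: 0.0
[0.5895 0.3172 0.1134] 23.2
scene collar [5.915e-01 3.171e-01 3.120e-02 1.720e+02 2.840e-02]
scene collar [ 4.798e-01 -3.815e-01  3.030e-02  3.070e+02  2.910e-02]
scene F1 [6.144e-01 1.133e-01 2.810e-02 1.420e+02 1.383e-01]
scene F2 [ 6.083e-01 -1.500e-03  2.710e-02  1.460e+02  1.382e-01]
top collar [5.658e-01 2.995e-01 4.270e-02 3.800e+01 3.070e-02]
top collar [ 4.266e-01 -1.786e-01  2.374e-01  1.360e+02  2.990e-02]
top collar [4.245e-01 2.309e-01 1.894e-01 1.030e+02 3.040e-02]
top collar [4.352e-01 8.160e-02 2.290e-02 6.200e+01 5.030e-02]
top F1 [6.126e-01 1.127e-01 2.610e-02 8.000e+01 1.393e-01]
top F2 [ 6.082e-01 -1.800e-03  2.650e-02  8.500e+01  1.396e-01]
```

```bash
python3 -m pendant '[[[0,0,1,0,0,0,1],[0,0,1,0,0,0,1],[0,0,1,0,0,0,1],[0,0,0.7,0,0,0,1],[0,0,0.4,0,0,0,1],[0,0,0.2,0,0,0,1],[0,0,0,0,0,0,1],[0,0,0,0,0,0,1]]]'
python3 -m pendant '[[[0,0,0,0,0,0,0.4],[0,0,0,0,0,0,0.2],[0,0,0,0,0,0,0],[0,0,0,0,0,0,0],[0,0,0,0,0,0,0],[0,0,0,0,0,0,0],[0,0,0,0,0,0,0],[0,0,0,0,0,0,0]]]' 15
```

```text
time_s: 24.1
tcp_pos: [0.5907, 0.3182, 0.0304]
eef_rot: [180.0, 0.1, 180.0]
contact_force: [0.3, -0.4, -0.3]
gripper_width: 0.0877
gripper_force: 0.0
time_s: 24.9
tcp_pos: [0.5903, 0.3179, 0.0298]
eef_rot: [180.0, 0.0, 180.0]
contact_force: [-1.4, -0.0, 2.6]
gripper_width: 0.0608
gripper_force: 15.0
```

```bash
python3 -m pendant '[[[0,0,-0.2,0,0,0,0],[0,0,-0.6,0,0,0,0],[0,0,-1,0,0,0,0],[0,0,-1,0,0,0,0],[0,0,-1,0,0,0,0],[0,0,-1,0,0,0,0],[0,0,-1,0,0,0,0],[0,0,-1,0,0,0,0]]]'
python3 -m pendant '[[[-0.105,-0.933,-1,0,0,0,0],[-0.105,-0.933,-1,0,0,0,0],[-0.105,-0.933,0,0,0,0,0],[-0.105,-0.933,0,0,0,0,0],[-0.105,-0.933,0,0,0,0,0],[-0.105,-0.933,0,0,0,0,0],[-0.105,-0.933,0,0,0,0,0],[-0.105,-0.933,0,0,0,0,0]]]'
python3 -m pendant '[[[-0.105,-0.933,0,0,0,0,0],[-0.105,-0.933,0,0,0,0,0],[-0.105,-0.933,0,0,0,0,0],[0,0,0,0,0,0,0],[0,0,0,0,0,0,0],[0,0,0,0,0,0,0],[0,0,0,0,0,0,0],[0,0,0,0,0,0,0]]]'
cat > cf.py <<'E'
from h import *
from fl import fit
t=r.get_state()['tcp_pos'];b=t[2]-.0298;print(t.round(4))
for n in("scene","top"): print(n,fit(n,t,b+.003,b+.027,.031,f"pics/cf{n}{t[1]:.2f}{t[2]:.2f}.png"), fit(n,t,.09,.137,.026))
E
python3 cf.py; ls pics
```

```text
time_s: 25.7
tcp_pos: [0.5901, 0.3177, 0.1673]
eef_rot: [180.0, 0.0, 180.0]
contact_force: [0.6, -0.2, -0.6]
gripper_width: 0.0611
gripper_force: 15.0
time_s: 26.5
tcp_pos: [0.6069, 0.1668, 0.2051]
eef_rot: [-180.0, -0.0, 180.0]
contact_force: [0.7, -0.3, -1.7]
gripper_width: 0.0608
gripper_force: 15.0
time_s: 27.3
tcp_pos: [0.6132, 0.1131, 0.2055]
eef_rot: [180.0, -0.0, -180.0]
contact_force: [-0.4, -0.2, -1.0]
gripper_width: 0.0609
gripper_force: 15.0
[0.6132 0.1131 0.2055]
scene (array([0.6107, 0.1098]), 292, 0.0038) (array([0.6118, 0.1109]), 494, 0.0018)
top (array([0.6126, 0.1148]), 52, 0.0014) (array([0.6116, 0.1145]), 95, 0.0018)
cfscene0.110.21.png
cftop0.110.21.png
flscene-0.000.21.png
flscene0.110.21.png
fltop-0.000.21.png
fltop0.110.21.png
g1scene.png
g1top.png
scene0.png
top0.png
```

```bash
python3 -m pendant '[[[0,-0.02,0.4,0,0,0,0],[0,0,0.5,0,0,0,0],[0,0,0.4,0,0,0,0],[0,0,0.2,0,0,0,0],[0,0,0.1,0,0,0,0],[0,0,0.1,0,0,0,0],[0,0,0.05,0,0,0,0],[0,0,0,0,0,0,0]]]'
python3 -m pendant '[[[0,0,0.1,0,0,0,0],[0,0,0.1,0,0,0,0],[0,0,0.1,0,0,0,0],[0,0,0.1,0,0,0,0],[0,0,0.1,0,0,0,0],[0,0,0,0,0,0,0],[0,0,0,0,0,0,0],[0,0,0,0,0,0,0]]]'
```

```text
time_s: 28.3
tcp_pos: [0.6132, 0.1121, 0.1706]
eef_rot: [180.0, 0.0, 180.0]
contact_force: [-0.4, -0.1, 0.4]
gripper_width: 0.061
gripper_force: 15.0
time_s: 29.1
tcp_pos: [0.6133, 0.1121, 0.1607]
eef_rot: [180.0, 0.0, 180.0]
contact_force: [0.7, 0.4, -1.6]
gripper_width: 0.0609
gripper_force: 15.0
```

```bash
python3 -m pendant '[[[0,0,0.07,0,0,0,0],[0,0,0.07,0,0,0,0],[0,0,0.06,0,0,0,0],[0,0,0.05,0,0,0,0],[0,0,0.04,0,0,0,0],[0,0,0.03,0,0,0,0],[0,0,0,0,0,0,0],[0,0,0,0,0,0,0]]]'
```

```text
time_s: 29.9
tcp_pos: [0.6132, 0.1121, 0.1542]
eef_rot: [-180.0, -0.0, 180.0]
contact_force: [0.2, -0.5, -0.6]
gripper_width: 0.0606
gripper_force: 15.0
```

```bash
python3 -m pendant '[[[0,0,0.03,0,0,0,0],[0,0,0.02,0,0,0,0],[0,0,0,0,0,0,0],[0,0,0,0,0,0,0],[0,0,0,0,0,0,0],[0,0,0,0,0,0,0],[0,0,0,0,0,0,0],[0,0,0,0,0,0,0]]]'
```

```text
time_s: 30.7
tcp_pos: [0.6134, 0.1122, 0.1537]
eef_rot: [180.0, 0.0, 180.0]
contact_force: [-1.4, 0.0, 5.2]
gripper_width: 0.0608
gripper_force: 15.0
```

```bash
python3 -m pendant '[[[0,0,0,0,0,0,0.3],[0,0,0,0,0,0,0.7],[0,0,0,0,0,0,1],[0,0,-0.2,0,0,0,1],[0,0,-0.8,0,0,0,1],[0,0,-1,0,0,0,1],[0,0,-1,0,0,0,1],[0,0,-1,0,0,0,1]]]'
python3 -m pendant '[[[0.273,-0.988,0,0,0,0,1],[0.273,-0.988,0,0,0,0,1],[0.273,-0.988,0,0,0,0,1],[0.273,-0.988,0,0,0,0,1],[0.273,-0.988,0,0,0,0,1],[0.273,-0.988,0,0,0,0,1],[0.273,-0.988,0,0,0,0,1],[0.273,-0.988,0,0,0,0,1]]]'
python3 -m pendant '[[[0.273,-0.988,0,0,0,0,1],[0.273,-0.988,0,0,0,0,1],[0.273,-0.988,0,0,0,0,1],[0.273,-0.988,0,0,0,0,1],[0.273,-0.988,0,0,0,0,1],[0.273,-0.988,0,0,0,0,1],[0.273,-0.988,0,0,0,0,1],[0.273,-0.988,0,0,0,0,1]]]'
python3 c.py
```

```text
time_s: 31.5
tcp_pos: [0.6131, 0.1121, 0.234]
eef_rot: [-180.0, -0.0, 180.0]
contact_force: [0.4, 0.4, 0.6]
gripper_width: 0.0877
gripper_force: 0.0
time_s: 32.3
tcp_pos: [0.5686, -0.0479, 0.2329]
eef_rot: [-180.0, -0.0, 179.9]
contact_force: [-0.0, -0.6, -0.5]
gripper_width: 0.0876
gripper_force: 0.0
time_s: 33.1
tcp_pos: [0.5245, -0.2058, 0.2329]
eef_rot: [180.0, -0.0, 179.9]
contact_force: [0.0, 0.4, 0.1]
gripper_width: 0.0881
gripper_force: 0.0
[ 0.5245 -0.2058  0.2329] 33.1
scene collar [4.781e-01 3.836e-01 3.020e-02 1.300e+02 2.840e-02]
scene collar [6.147e-01 1.111e-01 3.080e-02 2.470e+02 1.523e-01]
scene collar [ 4.796e-01 -3.811e-01  3.020e-02  3.100e+02  2.870e-02]
scene F1 [6.172e-01 1.104e-01 3.070e-02 2.690e+02 1.420e-01]
scene F2 [ 6.084e-01 -2.700e-03  2.700e-02  1.440e+02  1.383e-01]
top collar [5.033e-01 8.520e-02 1.416e-01 1.850e+02 1.541e-01]
top collar [ 4.224e-01 -1.798e-01  2.375e-01  1.190e+02  2.980e-02]
top collar [4.750e-01 3.834e-01 2.970e-02 1.060e+02 3.000e-02]
top F1 [6.109e-01 1.128e-01 3.040e-02 6.200e+01 1.417e-01]
top F2 None
```

```bash
python3 -m pendant '[[[0.264,-0.98,0,0,0,0,1],[0.264,-0.98,0,0,0,0,1],[0.264,-0.98,0,0,0,0,1],[0.264,-0.98,0,0,0,0,1],[0.264,-0.98,0,0,0,0,1],[0.264,-0.98,0,0,0,0,1],[0.264,-0.98,0,0,0,0,1],[0.264,-0.98,0,0,0,0,1]]]'
python3 -m pendant '[[[0.264,-0.98,0,0,0,0,1],[0,0,0.6,0,0,0,1],[0,0,1,0,0,0,1],[0,0,1,0,0,0,1],[0,0,1,0,0,0,1],[0,0,1,0,0,0,1],[0,0,1,0,0,0,1],[0,0,0.5,0,0,0,1]]]'
python3 c.py | grep -e '-3' -e tcp
```

```text
time_s: 34.0
tcp_pos: [0.4826, -0.3616, 0.2329]
eef_rot: [180.0, -0.0, 180.0]
contact_force: [0.6, -0.3, 0.2]
gripper_width: 0.0875
gripper_force: 0.0
time_s: 34.8
tcp_pos: [0.4768, -0.3794, 0.1088]
eef_rot: [179.9, -0.2, 180.0]
contact_force: [0.2, -0.9, 0.3]
gripper_width: 0.0873
gripper_force: 0.0
scene collar [ 4.786e-01 -3.819e-01  3.120e-02  3.020e+02  2.890e-02]
```

```bash
python3 -m pendant '[[[0,0,1,0,0,0,1],[0,0,1,0,0,0,1],[0,0,0.9,0,0,0,1],[0,0,0.6,0,0,0,1],[0,0,0.4,0,0,0,1],[0,0,0.15,0,0,0,1],[0,0,0,0,0,0,1],[0,0,0,0,0,0,1]]]'
python3 -m pendant '[[[0,0,0,0,0,0,0.4],[0,0,0,0,0,0,0.2],[0,0,0,0,0,0,0],[0,0,0,0,0,0,0],[0,0,0,0,0,0,0],[0,0,0,0,0,0,0],[0,0,0,0,0,0,0],[0,0,0,0,0,0,0]]]' 15
```

```text
time_s: 35.7
tcp_pos: [0.4785, -0.3806, 0.0309]
eef_rot: [-180.0, 0.1, 180.0]
contact_force: [0.6, 0.0, 0.1]
gripper_width: 0.0876
gripper_force: 0.0
time_s: 36.5
tcp_pos: [0.4782, -0.3804, 0.0304]
eef_rot: [-180.0, 0.0, 180.0]
contact_force: [-0.6, 1.2, 3.6]
gripper_width: 0.0622
gripper_force: 15.0
```

```bash
python3 -m pendant '[[[0,0,-0.2,0,0,0,0],[0,0,-0.6,0,0,0,0],[0,0,-1,0,0,0,0],[0,0,-1,0,0,0,0],[0,0,-1,0,0,0,0],[0,0,-1,0,0,0,0],[0,0,-1,0,0,0,0],[0,0,-1,0,0,0,0]]]'
python3 -m pendant '[[[-0.344,0.996,-1,0,0,0,0],[-0.344,0.996,-0.95,0,0,0,0],[-0.344,0.996,0,0,0,0,0],[-0.344,0.996,0,0,0,0,0],[-0.344,0.996,0,0,0,0,0],[-0.344,0.996,0,0,0,0,0],[-0.344,0.996,0,0,0,0,0],[-0.344,0.996,0,0,0,0,0]]]'
python3 -m pendant '[[[-0.344,0.996,0,0,0,0,0],[-0.344,0.996,0,0,0,0,0],[-0.344,0.996,0,0,0,0,0],[-0.344,0.996,0,0,0,0,0],[-0.344,0.996,0,0,0,0,0],[-0.344,0.996,0,0,0,0,0],[-0.344,0.996,0,0,0,0,0],[-0.344,0.996,0,0,0,0,0]]]'
python3 -m pendant '[[[-0.344,0.996,0,0,0,0,0],[-0.344,0.996,0,0,0,0,0],[-0.344,0.996,0,0,0,0,0],[0,0,0,0,0,0,0],[0,0,0,0,0,0,0],[0,0,0,0,0,0,0],[0,0,0,0,0,0,0],[0,0,0,0,0,0,0]]]'
python3 cf.py
```

```text
time_s: 37.3
tcp_pos: [0.4779, -0.3803, 0.1678]
eef_rot: [-180.0, 0.0, 180.0]
contact_force: [-0.7, 0.0, 0.4]
gripper_width: 0.0628
gripper_force: 15.0
time_s: 38.1
tcp_pos: [0.5332, -0.2201, 0.206]
eef_rot: [180.0, 0.0, 180.0]
contact_force: [0.6, 0.3, -0.2]
gripper_width: 0.0625
gripper_force: 15.0
time_s: 38.9
tcp_pos: [0.5883, -0.0609, 0.206]
eef_rot: [180.0, 0.0, 180.0]
contact_force: [0.8, -0.1, -0.3]
gripper_width: 0.0623
gripper_force: 15.0
time_s: 39.7
tcp_pos: [0.6088, -0.0025, 0.2052]
eef_rot: [180.0, 0.0, 179.9]
contact_force: [0.3, 0.1, -1.2]
gripper_width: 0.0624
gripper_force: 15.0
[ 0.6088 -0.0025  0.2052]
scene (array([ 0.6055, -0.0051]), 349, 0.0043) (array([ 0.607 , -0.0036]), 513, 0.0017)
top (array([ 6.067e-01, -4.000e-04]), 58, 0.0018) (array([ 6.069e-01, -1.000e-04]), 79, 0.0012)
```

Aligned to within about 1 mm. Lowering the second collar.

```bash
python3 -m pendant '[[[0,0.01,0.4,0,0,0,0],[0,0,0.5,0,0,0,0],[0,0,0.4,0,0,0,0],[0,0,0.2,0,0,0,0],[0,0,0.1,0,0,0,0],[0,0,0.1,0,0,0,0],[0,0,0,0,0,0,0],[0,0,0,0,0,0,0]]]'
python3 -m pendant '[[[0,0,0.1,0,0,0,0],[0,0,0.1,0,0,0,0],[0,0,0.1,0,0,0,0],[0,0,0.1,0,0,0,0],[0,0,0.1,0,0,0,0],[0,0,0,0,0,0,0],[0,0,0,0,0,0,0],[0,0,0,0,0,0,0]]]'
```

```text
time_s: 40.7
tcp_pos: [0.6091, -0.0017, 0.1714]
eef_rot: [180.0, 0.0, 180.0]
contact_force: [0.7, 0.7, 0.2]
gripper_width: 0.0622
gripper_force: 15.0
time_s: 41.5
tcp_pos: [0.6091, -0.0017, 0.1612]
eef_rot: [180.0, 0.0, 180.0]
contact_force: [0.3, -0.4, -0.5]
gripper_width: 0.0626
gripper_force: 15.0
```

```bash
python3 -m pendant '[[[0,0,0.06,0,0,0,0],[0,0,0.06,0,0,0,0],[0,0,0.06,0,0,0,0],[0,0,0.05,0,0,0,0],[0,0,0.05,0,0,0,0],[0,0,0.03,0,0,0,0],[0,0,0,0,0,0,0],[0,0,0,0,0,0,0]]]'
```

```text
time_s: 42.3
tcp_pos: [0.609, -0.0017, 0.155]
eef_rot: [-180.0, -0.0, 180.0]
contact_force: [0.3, -0.1, 0.1]
gripper_width: 0.0625
gripper_force: 15.0
```

```bash
python3 -m pendant '[[[0,0,0.03,0,0,0,0],[0,0,0.02,0,0,0,0],[0,0,0,0,0,0,0],[0,0,0,0,0,0,0],[0,0,0,0,0,0,0],[0,0,0,0,0,0,0],[0,0,0,0,0,0,0],[0,0,0,0,0,0,0]]]'
```

```text
time_s: 43.1
tcp_pos: [0.6092, -0.0018, 0.1543]
eef_rot: [-180.0, 0.0, 180.0]
contact_force: [-1.2, 0.8, 5.2]
gripper_width: 0.0623
gripper_force: 15.0
```

```bash
python3 -m pendant '[[[0,0,0,0,0,0,0.3],[0,0,0,0,0,0,0.7],[0,0,0,0,0,0,1],[0,0,-0.2,0,0,0,1],[0,0,-0.8,0,0,0,1],[0,0,-1,0,0,0,1],[0,0,-1,0,0,0,1],[0,0,-1,0,0,0,1]]]'
python3 -m pendant '[[[1,0.441,0,0,0,0,1],[1,0.441,0,0,0,0,1],[1,0.441,0,0,0,0,1],[1,0.441,0,0,0,0,1],[1,0.441,0,0,0,0,1],[1,0.441,0,0,0,0,1],[1,0.441,0,0,0,0,0.7],[1,0.441,0,0,0,0,0.3]]]'
python3 - <<'E'
from h import *
s=r.get_state();print(s['tcp_pos'].round(4))
for n,b in(("scene",(.0015,.0018)),("top",(.001,-.002))):
    c=cap(n);P=pts(c)+np.array([*b,0]); H=cv2.cvtColor(c["frame"],cv2.COLOR_BGR2HSV); bl=(H[...,0]>95)&(H[...,0]<130)&(H[...,1]>100)
    for z in((.06,.08),(.08,.1),(.1,.113),(.113,.13)):
        m=bl&near(P,(.449,.069),.03,*z); print(n,m.sum(),P[m].mean(0).round(4) if m.any() else '')
    for xy in((.6135,.1125),(.609,-.002)): print(n,circ(P,near(P,xy,.045,.146,.165)))
    cv2.imwrite(f"pics/pr{n}.png",c["frame"])
E
```

```text
time_s: 43.9
tcp_pos: [0.6089, -0.0018, 0.2347]
eef_rot: [-180.0, -0.0, 180.0]
contact_force: [0.4, -0.3, -0.4]
gripper_width: 0.0876
gripper_force: 0.0
time_s: 44.7
tcp_pos: [0.4482, 0.0691, 0.2341]
eef_rot: [180.0, 0.0, 180.0]
contact_force: [1.1, 0.7, 0.0]
gripper_width: 0.0768
gripper_force: 0.0
[0.4482 0.0691 0.2341]
scene 27 [0.4549 0.067  0.0699]
scene 23 [0.4553 0.0673 0.0903]
scene 13 [0.4552 0.0668 0.1055]
scene 19 [0.4532 0.068  0.1181]
scene [6.138e-01 1.111e-01 3.210e-02 3.210e+02 1.525e-01]
scene [ 6.088e-01 -1.200e-03  3.180e-02  3.550e+02  1.528e-01]
top 0 
top 0 
top 0 
top 0 
top [6.154e-01 1.134e-01 2.980e-02 1.100e+02 1.540e-01]
top [ 6.074e-01 -1.700e-03  3.140e-02  1.920e+02  1.540e-01]
```

```bash
python3 -m pendant '[[[-0.05,0,1,0,0,0,0.3],[0,0,1,0,0,0,0.3],[0,0,1,0,0,0,0.3],[0,0,1,0,0,0,0.3],[0,0,1,0,0,0,0.3],[0,0,1,0,0,0,0.3],[0,0,0.6,0,0,0,0.3],[0,0,0.2,0,0,0,0.3]]]'
python3 -m pendant '[[[0,0,0,0,0,0,0],[0,0,0,0,0,0,-0.3],[0,0,0,0,0,0,-0.5],[0,0,0,0,0,0,-0.7],[0,0,0,0,0,0,-0.9],[0,0,0,0,0,0,-0.9],[0,0,0,0,0,0,-0.9],[0,0,0,0,0,0,-0.9]]]' 20
```

```text
time_s: 45.6
tcp_pos: [0.4497, 0.0685, 0.0967]
eef_rot: [-179.9, -0.1, 180.0]
contact_force: [0.4, -0.6, -0.5]
gripper_width: 0.0569
gripper_force: 0.0
time_s: 46.4
tcp_pos: [0.4501, 0.069, 0.0981]
eef_rot: [180.0, 0.0, 180.0]
contact_force: [-0.9, -0.2, 1.8]
gripper_width: 0.0136
gripper_force: 20.0
```

```bash
python3 -m pendant '[[[0,0,-0.3,0,0,0,-0.9],[0,0,-0.6,0,0,0,-0.9],[0,0,-0.6,0,0,0,-0.9],[0,0,-0.6,0,0,0,-0.9],[0,0,-0.5,0,0,0,-0.9],[0,0,-0.5,0,0,0,-0.9],[0,0,0,0,0,0,-0.9],[0,0,0,0,0,0,-0.9]]]'
python3 -m pendant '[[[0.077,-0.92,0,0,0,0,-0.9],[0.077,-0.92,0,0,0,0,-0.9],[0.077,-0.92,0,0,0,0,-0.9],[0.077,-0.92,0,0,0,0,-0.9],[0.077,-0.92,0,0,0,0,-0.9],[0.077,-0.92,0,0,0,0,-0.9],[0.077,-0.92,0,0,0,0,-0.9],[0,0,0,0,0,0,-0.9]]]'
python3 - <<'E'
from h import *
s=r.get_state();print(s['tcp_pos'].round(4),s['time_s'])
c=cap("scene");cv2.imwrite("pics/bt.png",cv2.resize(c["frame"][140:290,170:320],None,fx=4,fy=4,interpolation=cv2.INTER_CUBIC))
c=cap("top");cv2.imwrite("pics/bt2.png",cv2.resize(c["frame"][190:290,270:370],None,fx=5,fy=5,interpolation=cv2.INTER_CUBIC))
E
```

```text
time_s: 47.2
tcp_pos: [0.4499, 0.0689, 0.1599]
eef_rot: [180.0, 0.0, 180.0]
contact_force: [0.2, -0.4, -0.6]
gripper_width: 0.0136
gripper_force: 20.0
time_s: 48.0
tcp_pos: [0.4383, -0.0613, 0.1591]
eef_rot: [-180.0, -0.1, 179.9]
contact_force: [-0.1, 0.2, 0.1]
gripper_width: 0.0132
gripper_force: 20.0
[ 0.4383 -0.0613  0.1591] 48.0
```

View pics/bt.png

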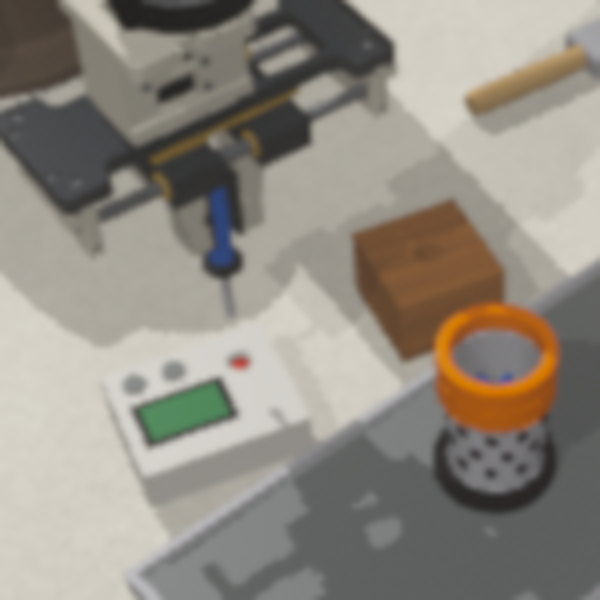

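The pin's tip is at crop (231,315), the red button at (239,362) and the guard disc at (222,262). I now check tip and tilt by ray.

```bash
python3 - <<'E'
from h import *
c=cap("scene");b=np.array([.0015,.0018,0]);t=r.get_state()['tcp_pos'];print(t.round(4))
f=lambda u,v,z:(ray(c,170+u/4-.4,140+v/4-.4,z)+b).round(4)
print("tip",f(231,315,.069),"disc",f(222,262,.114),"handle",f(221,225,.143),"btn",f(239,362,.025))
H=cv2.cvtColor(c["frame"],cv2.COLOR_BGR2HSV);P=pts(c)+b
bl=(H[...,0]>95)&(H[...,0]<130)&(H[...,1]>100)
for z in((.12,.13),(.13,.14),(.14,.155)):
    m=bl&near(P,t,.03,*z);print(m.sum(),P[m].mean(0).round(4) if m.any() else'')
E
```

```text
[ 0.439  -0.0598  0.1596]
tip [ 0.4384 -0.0604  0.069 ] disc [ 0.4391 -0.0615  0.114 ] handle [ 0.4407 -0.0597  0.143 ] btn [ 0.4365 -0.0587  0.025 ]
17 [ 0.4445 -0.062   0.1241]
13 [ 0.4449 -0.0608  0.1343]
19 [ 0.4444 -0.0591  0.148 ]
```

```bash
python3 -m pendant '[[[0,0,0.4,0,0,0,-0.9],[0,0,0.5,0,0,0,-0.9],[0,0,0.4,0,0,0,-0.9],[0,0,0.3,0,0,0,-0.9],[0,0,0.2,0,0,0,-0.9],[0,0,0.1,0,0,0,-0.9],[0,0,0.05,0,0,0,-0.9],[0,0,0,0,0,0,-0.9]]]'
python3 -m pendant '[[[0,0,0.05,0,0,0,-0.9],[0,0,0.05,0,0,0,-0.9],[0,0,0.05,0,0,0,-0.9],[0,0,0.05,0,0,0,-0.9],[0,0,0.05,0,0,0,-0.9],[0,0,0.05,0,0,0,-0.9],[0,0,0,0,0,0,-0.9],[0,0,0,0,0,0,-0.9]]]'
```

```text
time_s: 48.95
tcp_pos: [0.4393, -0.0599, 0.121]
eef_rot: [180.0, 0.0, 180.0]
contact_force: [-0.2, -0.1, -1.2]
gripper_width: 0.0136
gripper_force: 20.0
time_s: 49.75
tcp_pos: [0.4392, -0.0599, 0.115]
eef_rot: [-180.0, 0.0, 180.0]
contact_force: [0.5, 0.0, 1.1]
gripper_width: 0.0135
gripper_force: 20.0
```

```bash
python3 -m pendant '[[[0,0,0.05,0,0,0,-0.9],[0,0,0.05,0,0,0,-0.9],[0,0,0.05,0,0,0,-0.9],[0,0,0.05,0,0,0,-0.9],[0,0,0,0,0,0,-0.9],[0,0,0,0,0,0,-0.9],[0,0,0,0,0,0,-0.9],[0,0,0,0,0,0,-0.9]]]'
```

```text
time_s: 50.55
tcp_pos: [0.4392, -0.0599, 0.111]
eef_rot: [180.0, 0.0, 180.0]
contact_force: [-0.2, -0.9, 3.2]
gripper_width: 0.0139
gripper_force: 20.0
```

```bash
python3 -m pendant '[[[0,0,0.04,0,0,0,-0.9],[0,0,0,0,0,0,-0.9],[0,0,0,0,0,0,-0.9],[0,0,0,0,0,0,-0.9],[0,0,0,0,0,0,-0.9],[0,0,0,0,0,0,-0.9],[0,0,0,0,0,0,-0.9],[0,0,0,0,0,0,-0.9]]]'
```

```text
time_s: 51.35
tcp_pos: [0.4395, -0.0599, 0.1107]
eef_rot: [-180.0, 0.0, 180.0]
contact_force: [-1.7, -0.8, 8.1]
gripper_width: 0.0135
gripper_force: 20.0
```

```bash
python3 -m pendant '[[[0,0,-0.1,0,0,0,-0.9],[0,0,-0.4,0,0,0,-0.9],[0,0,-0.6,0,0,0,-0.9],[0,0,-0.6,0,0,0,-0.9],[0,0,-0.5,0,0,0,-0.9],[0,0,-0.3,0,0,0,-0.9],[0,0,0,0,0,0,-0.9],[0,0,0,0,0,0,-0.9]]]'
python3 -m pendant '[[[-0.077,0.92,0,0,0,0,-0.9],[-0.077,0.92,0,0,0,0,-0.9],[-0.077,0.92,0,0,0,0,-0.9],[-0.077,0.92,0,0,0,0,-0.9],[-0.077,0.92,0,0,0,0,-0.9],[-0.077,0.92,0,0,0,0,-0.9],[-0.077,0.92,0,0,0,0,-0.9],[0,0,0,0,0,0,-0.9]]]'
python3 -m pendant '[[[0,0,0,0,0,0,-0.9],[0,0,0,0,0,0,-0.9],[0,0,0,0,0,0,-0.9],[0,0,0.1,0,0,0,-0.9],[0,0,0.2,0,0,0,-0.9],[0,0,0.2,0,0,0,-0.9],[0,0,0.1,0,0,0,-0.9],[0,0,0,0,0,0,-0.9]]]'
python3 - <<'E'
from h import *
s=r.get_state();print(s['tcp_pos'].round(4),s['contact_force'])
c=cap("scene");cv2.imwrite("pics/st.png",cv2.resize(c["frame"][140:290,200:350],None,fx=4,fy=4,interpolation=cv2.INTER_CUBIC))
E
```

```text
time_s: 52.15
tcp_pos: [0.4389, -0.0599, 0.1599]
eef_rot: [180.0, -0.0, 180.0]
contact_force: [-0.4, -0.1, 0.1]
gripper_width: 0.0135
gripper_force: 20.0
time_s: 52.95
tcp_pos: [0.4501, 0.0703, 0.1596]
eef_rot: [-180.0, -0.0, -179.9]
contact_force: [0.1, 0.2, -1.7]
gripper_width: 0.0136
gripper_force: 20.0
time_s: 53.75
tcp_pos: [0.4498, 0.0687, 0.1477]
eef_rot: [-180.0, -0.0, 180.0]
contact_force: [0.4, -0.2, 0.2]
gripper_width: 0.0138
gripper_force: 20.0
[0.4498 0.0687 0.1477] [ 0.44870716 -0.19794224  0.19582161]
```

View pics/st.png

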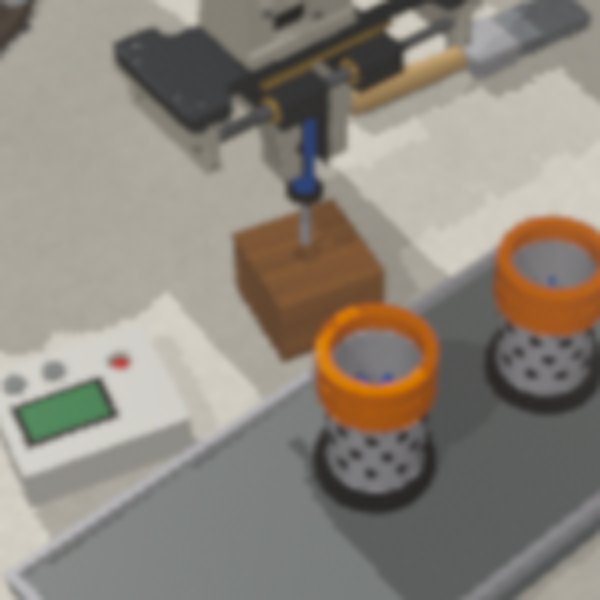

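The pin tip at (306,247) is right over the hole in the block, and both flasks have their collars home. Lowering the probe.

```bash
python3 -m pendant '[[[0,0,0.3,0,0,0,-0.9],[0,0,0.4,0,0,0,-0.9],[0,0,0.4,0,0,0,-0.9],[0,0,0.4,0,0,0,-0.9],[0,0,0.4,0,0,0,-0.9],[0,0,0.3,0,0,0,-0.9],[0,0,0.15,0,0,0,-0.9],[0,0,0,0,0,0,-0.9]]]'
python3 -m pendant '[[[0,0,0.05,0,0,0,-0.9],[0,0,0.03,0,0,0,-0.9],[0,0,0,0,0,0,-0.9],[0,0,0,0,0,0,-0.9],[0,0,0,0,0,0,-0.9],[0,0,0,0,0,0,-0.9],[0,0,0,0,0,0,-0.9],[0,0,0,0,0,0,-0.9]]]'
```

```text
time_s: 54.6
tcp_pos: [0.4498, 0.0688, 0.1007]
eef_rot: [-180.0, -0.0, 180.0]
contact_force: [0.6, -0.7, -0.1]
gripper_width: 0.0137
gripper_force: 20.0
time_s: 55.4
tcp_pos: [0.45, 0.0689, 0.0996]
eef_rot: [180.0, 0.0, 180.0]
contact_force: [0.1, -0.4, -0.2]
gripper_width: 0.0132
gripper_force: 20.0
```

```bash
python3 -m pendant '[[[0,0,0.05,0,0,0,-0.9],[0,0,0.03,0,0,0,-0.9],[0,0,0,0,0,0,-0.9],[0,0,0,0,0,0,-0.9],[0,0,0,0,0,0,-0.9],[0,0,0,0,0,0,-0.9],[0,0,0,0,0,0,-0.9],[0,0,0,0,0,0,-0.9]]]'
```

```text
time_s: 56.2
tcp_pos: [0.4501, 0.0689, 0.0981]
eef_rot: [180.0, 0.0, 180.0]
contact_force: [-1.1, -0.3, 5.7]
gripper_width: 0.0135
gripper_force: 20.0
```

Resting on its disc. Release, rise and check.

```bash
python3 -m pendant '[[[0,0,0,0,0,0,-0.5],[0,0,0,0,0,0,-0.2],[0,0,0,0,0,0,0.1],[0,0,0,0,0,0,0.3],[0,0,0,0,0,0,0.3],[0,0,-0.3,0,0,0,0.3],[0,0,-0.8,0,0,0,0.3],[0,0,-1,0,0,0,0.3]]]'
python3 -m pendant '[[[0,0,-1,0,0,0,0.3],[0,0,-1,0,0,0,0.3],[0,0,-1,0,0,0,0.3],[0,0,-1,0,0,0,0.3],[0,0,-0.5,0,0,0,0.3],[0,0,0,0,0,0,0.3],[0,0,0,0,0,0,0.3],[0,0,0,0,0,0,0.3]]]'
python3 c.py | grep -v tcp; python3 - <<'E'
from h import *
c=cap("scene");cv2.imwrite("pics/end.png",cv2.resize(c["frame"][60:390,60:500],None,fx=1.8,fy=1.8))
E
```

```text
time_s: 57.0
tcp_pos: [0.4496, 0.0686, 0.1402]
eef_rot: [-179.9, -0.1, 180.0]
contact_force: [0.5, 0.1, -0.7]
gripper_width: 0.0566
gripper_force: 0.0
time_s: 57.8
tcp_pos: [0.4494, 0.0687, 0.2289]
eef_rot: [-180.0, -0.1, 180.0]
contact_force: [-0.1, 0.4, 0.7]
gripper_width: 0.0569
gripper_force: 0.0
[0.4494 0.0687 0.2289] 57.8
scene collar [4.776e-01 3.839e-01 3.120e-02 1.320e+02 2.830e-02]
scene collar [6.156e-01 1.108e-01 3.050e-02 2.420e+02 1.527e-01]
scene collar [ 6.079e-01 -2.600e-03  3.190e-02  3.140e+02  1.528e-01]
scene F1 [6.165e-01 1.100e-01 3.000e-02 2.610e+02 1.420e-01]
scene F2 [ 6.103e-01 -3.700e-03  2.980e-02  2.860e+02  1.417e-01]
top collar [ 0.5035  0.0853  0.1418 73.      0.1541]
top collar [5.004e-01 1.910e-02 1.381e-01 1.460e+02 1.543e-01]
top collar [4.219e-01 2.313e-01 1.890e-01 7.700e+01 3.060e-02]
top F1 [6.280e-01 1.178e-01 2.250e-02 3.100e+01 1.437e-01]
top F2 [ 6.042e-01 -2.900e-03  2.770e-02  4.100e+01  1.417e-01]
```

View pics/end.png

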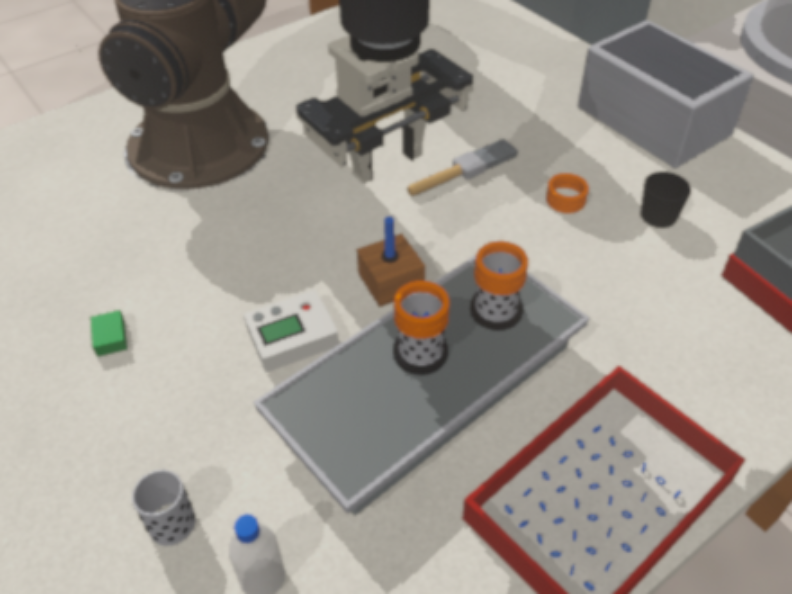

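Both flasks stand at (420,325) and (498,285) with their collars level at z = 0.154. The probe is upright in its block at (390,240), and everything else is undisturbed.

```bash
python3 -c "
from plant import r;print(r.close_job())"
```

```text
the job is handed in; nothing more can be done
None
```

Job handed in: both trees present have a flask seated on the base and a collar fully home, the timer button was pushed to its stop, and the probe is back upright in its block, about 58 s in all.

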